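Load the baking rack, tall jars behind, tins squared up in front

TASK

Clear the plastic scraper off the bamboo rack board and leave it lying flat in the loaf pan. Then stand all the tall jars in the board's back bay and, only after they are in, stand all the short tins on the front part and nudge them into one straight row: flat against the middle ledge, square to it and shoulder to shoulder without gaps. Keep the jars upright throughout, and leave the other things on the counter (and the pan) where they are.

Things in the scene. Friction and masses are not known exactly. Their poses are not given: they have to be found in the camera images.
- rack: Bamboo rack board, fixed on the counter. Origin: on the counter; +x to its back (away from the robot), +y left. Plate 15 thick, x=-130 to 115, y=-150 to 150. Middle ledge x=8 to 18, full width, top 14 above the plate. Back rail x=100 to 110, top 22 above the plate. Back bay: x=18 to 100; front bay: x=-130 to 8, open at front and sides. Sizes in mm.
- pan: Steel loaf pan, open box, 130 (its x) by 230 (its y) by 60 high, walls and floor 4 thick, 0.7 kg, loose, on the right. Origin: centre of its underside on the counter, z up. Sizes in mm.
- scraper: Plastic scraper lying flat, 0.08 kg, at first in the rack's front bay. Grey handle bar 22 (its x) by 105 (its y) by 26 high, over the origin; white blade 4 thick along the bottom from the handle to its own x=+61, 105 wide. Origin: centre of the handle's underside, z up. Sizes in mm.
- jar0: Tall jar: round white ceramic canister with a fast wooden lid of equal width, 58 diameter, 140 high, about 0.35 kg. Origin: centre of its underside, z up. Two or three of the three jars are present (None if absent); they start on the open counter left or right of the rack. Sizes in mm.
- jar1: Tall jar: round white ceramic canister with a fast wooden lid of equal width, 58 diameter, 140 high, about 0.35 kg. Origin: centre of its underside, z up. Two or three of the three jars are present (None if absent); they start on the open counter left or right of the rack. Sizes in mm.
- jar2: Tall jar: round white ceramic canister with a fast wooden lid of equal width, 58 diameter, 140 high, about 0.35 kg. Origin: centre of its underside, z up. Two or three of the three jars are present (None if absent); they start on the open counter left or right of the rack. Sizes in mm.
- tin0: Short tin: square metal tin, 46 by 46, 50 high, lid fast, about 0.14 kg. Origin: centre of its underside, z up, x and y square to its sides. Two or three of the three tins are present (None if absent); they start on the open counter left or right of the rack, mixed with the jars. Sizes in mm.
- tin1: Short tin: square metal tin, 46 by 46, 50 high, lid fast, about 0.14 kg. Origin: centre of its underside, z up, x and y square to its sides. Two or three of the three tins are present (None if absent); they start on the open counter left or right of the rack, mixed with the jars. Sizes in mm.
- tin2: Short tin: square metal tin, 46 by 46, 50 high, lid fast, about 0.14 kg. Origin: centre of its underside, z up, x and y square to its sides. Two or three of the three tins are present (None if absent); they start on the open counter left or right of the rack, mixed with the jars. Sizes in mm.
- pinch_bowl: Small blue ceramic pinch bowl, 52 across, 30 high; a bystander standing among the things to the left; origin centre of its underside. Sizes in mm.
- salt_box: Round dark wooden salt box, 68 across, about 60 high; bystander on the right; origin centre of its underside. Sizes in mm.

How it is judged:
By the outcome, as a careful person would: the job done as asked, in the order asked, and still so for the second after the job is handed in, with the robot touching nothing.
Of jar0, jar1, jar2 only 2 to 3 are there at a start; the rules pass over those that are not, and their reading is None.
Of tin0, tin1, tin2 only 2 to 3 are there at a start; the rules pass over those that are not, and their reading is None.
At some moment in a run one of tin0, tin1, tin2 may be knocked a few centimetres aside while the robot is not near it.
It also fails if it takes over 210 s, if anything falls off the work surface, if the arm or the gripper's body presses on something with over 40 N, if the wrist force passes 120 N, or if a joint passes its speed limit or range.

ROBOT

A 6-joint arm with a two-finger parallel gripper is mounted at the origin on the work surface. World frame = base frame: x ahead of the robot, y to its left, z up, the work surface at z = 0. Lengths are in m, angles in rad, forces in N, time in s.
With the tool pointing down it reaches from about 0.225 to 0.875 m from the base axis. Payload 3.4 kg.
Tool frame: the origin (TCP) lies on the centre line of the jaws, within the pads' length; the fingertips stand 22 mm ahead of it and the grasp point (between the pads) lies 3 mm ahead of it; z points along the fingers, y is the line along which they close (so a half turn about z gives the same grasp; the last joint's range is limited). The gripper opens to 85 mm and grips with 20 to 120 N. Pads are 22 mm wide; open, the fingers measure 114 mm over their backs; the gripper's body (76 mm by 85 mm) begins 54 mm behind the grasp point. The pads swing forward as they close: fully open they stand 13 mm farther back than shut.
Start: joints at [-1.47, 0.276, 1.505, -0, 1.361, -0.121], TCP at [0.126, -0.561, 0.253] pointing down, gripper open.
Joint ranges: [-2.89, 2.89], [-0.75, 2.08], [0.22, 2.7], [-1.18, 4.32], [0.11, 2.71], [-2.7, 2.7]. Speed limits (rad/s): [2.57, 2.57, 3.14, 3.14, 3.14, 3.14].

INTERFACE

Orientations are given as a unit quaternion [w, x, y, z].
In Python, from rig import readout, optics, ticket gives the robot as it stands. The module is installed in compiled form; this text tells all that it offers.
- The arm moves only by the shell command python3 -m handwheel 'ROWS' [OPENING] [FORCE]. ROWS is a JSON list of rows, 1 to 5 of them, each an object with the fields xyz (a list: dx, dy, dz in m), spin (a turn about the tool's z in rad); a field left out counts as zero; each row shifts and turns the commanded pose from where the row before left it, along the tool's axes as they then stand; what a row does not reach is not made up. A row lasts 1/12 s, in which the tool goes at most 0.0417 m and 0.125 rad, less where a joint would pass 70% of its speed; a pose out of reach is approached as far as the arm can. OPENING is the finger opening in m, set as the command begins (- or left out keeps the last). The fingers move at their own pace and stop on an object; FORCE is the grip in N (left out, the last holds). Time passes only in rows, so rows that do not move let the fingers close. It prints the time, the measured TCP pose, the force, the opening and the grip force at its end. Input that does not fit is refused with a message, and nothing moves.
- readout.get_state(): the state, without advancing time (a new reading comes with each control period).
- optics.get_image(name): name is "scene" or "top" or "wrist"; returns a dict with "img" (420x560x3 uint8, red, green, blue), "camera_matrix" (3x3 intrinsics, pixels), "k1" (the pictures are not rectified: a ray, as slopes to the right and down, at radius r is drawn at 1 + k1 r^2 times it, then the intrinsics apply), "T" (4x4, takes a point from camera to world coordinates); the wrist camera has in their place "hand_eye" (4x4, takes a point from camera to tool coordinates, whose origin is the TCP and whose axes are the flange's). Camera axes: x right, y down, z forward; pixel columns grow to the right and rows downward; lengths in m; the calibration is good to about 2 mm. A picture is of the moment at which its call begins: read the wrist's pose just before it. There is no depth.
- ticket.sign_off(): hands the job in; it is judged then, once.
The state is a dict: "clock": time; "qpos": joint angles; "qd": joint speeds; "effort": joint torques, N m; "position": TCP position; "ee_rot": TCP orientation; "contact_force": force on the tool from outside, world axes, zero at the start; "moment": the same for the moment, N m; "width": finger opening in m; "gripper_force": force on a finger pad.
Only numpy, scipy, OpenCV 4.12 (cv2) and the standard library are available. Lean on these libraries where they do the work, as an engineer would, in place of code of your own. Each camera call takes 0.05 s, during which the arm holds its last target. There are 200 camera calls.

## Working session

There is one attempt and no reset: what is moved stays moved. The work goes in short steps, Python scripts to look and compute and a shell command to move; the robot and the scene stay as the last step left them, time stands still between calls to the robot, and variables do not carry over. Pictures are saved under pics/ and viewed, at most 14 in all, crops included, and the job is handed in when it is done.

```bash
mkdir -p pics; cat > h.py <<'E'
import numpy as np, cv2
from rig import readout, optics, ticket
from scipy.spatial.transform import Rotation as R
def grab(name, save=None):
    s=readout.get_state(); d=optics.get_image(name)
    if 'T' not in d or d.get('T') is None:
        T=np.eye(4); q=s['ee_rot']; T[:3,:3]=R.from_quat([q[1],q[2],q[3],q[0]]).as_matrix(); T[:3,3]=s['position']
        d['T']=T@d['hand_eye']
    if save: cv2.imwrite('pics/'+save, d['img'][:,:,::-1])
    return d
def ray(d,uv):
    K=np.array(d['camera_matrix']); p=(np.array(uv,float).reshape(-1,2)-K[:2,2])/[K[0,0],K[1,1]]
    s=p.copy()
    for _ in range(20): s=p/(1+d['k1']*(s**2).sum(1,keepdims=True))
    T=np.array(d['T']); v=np.c_[s,np.ones(len(s))]@T[:3,:3].T
    return T[:3,3],v
def plane(d,uv,z):
    o,v=ray(d,uv); return o+v*((z-o[2])/v[:,2])[:,None]
def proj(d,P):
    T=np.array(d['T']);K=np.array(d['camera_matrix']); c=(np.atleast_2d(P)-T[:3,3])@T[:3,:3]
    s=c[:,:2]/c[:,2:]; s=s*(1+d['k1']*(s**2).sum(1,keepdims=True)); return s*[K[0,0],K[1,1]]+K[:2,2]
E
python3 - <<'E'
from h import *
for n in('top','scene'):
    d=grab(n,n+'0.png'); print(n,np.round(d['T'],3).tolist(),np.round(d['camera_matrix'],1).tolist(),d['k1'])
print(readout.get_state())
E
```

```text
top [[-0.014, -0.997, 0.081, 0.368], [-1.0, 0.015, 0.01, 0.007], [-0.011, -0.081, -0.997, 1.123], [0.0, 0.0, 0.0, 1.0]] [[461.7, 0.0, 279.5], [0.0, 461.7, 209.6], [0.0, 0.0, 1.0]] 0.05175124284644907
scene [[0.597, 0.63, -0.497, 1.095], [0.802, -0.455, 0.386, -0.474], [0.017, -0.629, -0.777, 1.062], [0.0, 0.0, 0.0, 1.0]] [[537.8, 0.0, 281.4], [0.0, 537.8, 202.0], [0.0, 0.0, 1.0]] 0.016555237416035047
{'clock': 0.1, 'qpos': array([-1.46996679e+00,  2.76521841e-01,  1.50597843e+00, -1.16145006e-05,
        1.36071066e+00, -1.21003165e-01]), 'qd': array([ 0.00153814, -0.00104128, -0.00185376,  0.00211662,  0.00187777,
        0.0019397 ]), 'effort': array([ 1.19914759e-03, -4.17698371e+01, -2.46404940e+01, -2.13168291e-04,
        5.82957655e-03, -7.30205784e-06]), 'position': array([ 0.12645619, -0.56048575,  0.25254304]), 'ee_rot': array([-8.09157189e-04,  9.93854625e-01,  1.10690241e-01,  2.48321934e-06]), 'contact_force': array([-1.08200108,  0.25608388, -0.20064714]), 'moment': array([-0.05902988, -0.02640195,  0.01985836]), 'gripper_force': 0.0, 'width': 0.0854174749053494}
```

View pics/top0.png

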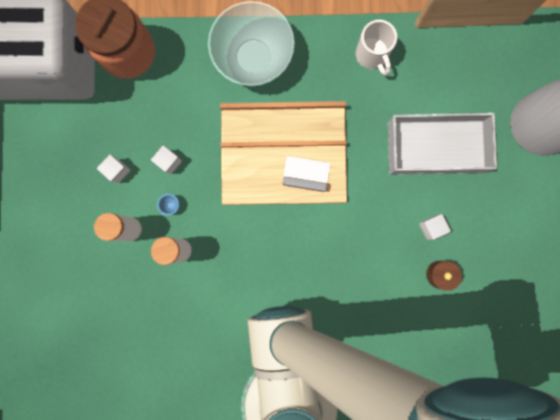

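View pics/scene0.png

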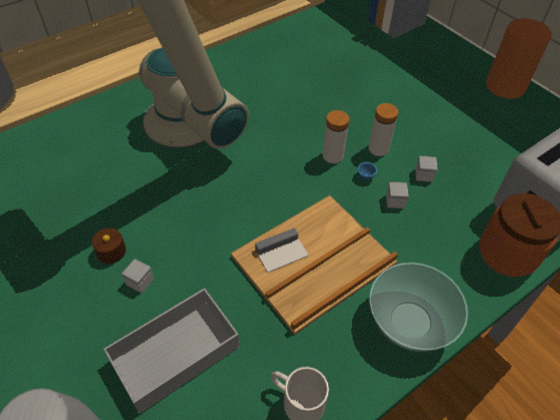

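The top view shows 2 jars (lids at 108,227 and 165,251) and 3 tins (113,167; 166,158; 436,227). It also shows the scraper (306,173) on the rack, the pan at about (442,144), the bowl (168,205) and the salt box (445,275).

```bash
cat > meas.py <<'E'
from h import *
d=grab('top'); im=d['img']; hsv=cv2.cvtColor(im,cv2.COLOR_RGB2HSV)
def blobs(m,amin,roi=None):
    m=m.astype(np.uint8)*255
    if roi: k=np.zeros_like(m); k[roi[1]:roi[3],roi[0]:roi[2]]=1; m=m*k
    c,_=cv2.findContours(m,cv2.RETR_EXTERNAL,cv2.CHAIN_APPROX_NONE)
    return [x for x in c if cv2.contourArea(x)>amin]
def rect(c,z):
    P=plane(d,c.reshape(-1,2),z)[:,:2].astype(np.float32)*1000
    r=cv2.minAreaRect(P); return np.round(r[0],1),np.round(r[1],1),round(r[2],1)
H,S,V=[hsv[:,:,i].astype(int) for i in range(3)]
if __name__=='__main__':
    def show(n,m,a,z,roi):
        for c in blobs(m,a,roi): print(n,np.round(c.reshape(-1,2).mean(0)),cv2.contourArea(c),*rect(c,z))
    wood=(H<25)&(S>70)&(V>90)
    show('rack',wood,500,.015,(190,85,370,220))
    show('lid',(H<20)&(S>120)&(V>110),200,.14,(70,200,210,280))
    print('hsv tin',hsv[167,113],hsv[160,110],hsv[227,436],'pan',hsv[144,442],hsv[117,442],'scr',hsv[170,306],hsv[184,306],'lid',hsv[227,108])
    top=(S<60)&(V>165)
    show('tin',top,60,.05,(80,130,200,190)); show('tin',top,60,.05,(410,200,470,250))
    show('blade',(S<60)&(V>150),60,.019,(270,145,345,200))
    show('handle',(S<90)&(V<140),60,.041,(270,145,345,200))
    show('pan',(S<70)&(V>50),300,.06,(375,100,508,185))
    cv2.imwrite('pics/crops.png',np.vstack([cv2.resize(im[95:215,210:370],(800,600))])[:,:,::-1])
E
python3 meas.py
```

```text
rack [279. 153.] 12262.5 [598.1   7.4] [305.9 249.5] 89.9
lid [165. 250.] 513.5 [364.9 260.9] [55.2 52.7] 89.1
lid [108. 226.] 521.5 [417.7 380.6] [57.  53.1] 89.1
hsv tin [ 15   6 240] [ 10   7 235] [ 15   7 234] pan [ 12   6 225] [ 10   7 110] scr [ 20   3 254] [170   4 181] lid [ 13 131 234]
tin [109. 168.] 379.5 [560.1 414.8] [46.9 47.7] 45.7
tin [163. 158.] 380.5 [581.3 289. ] [47.7 48.7] 50.6
tin [435. 227.] 464.5 [ 409.6 -338.6] [47.7 57.7] 24.3
blade [306. 173.] 1249.5 [545.3 -46. ] [109.5  72.5] 79.6
pan [442. 143.] 6464.0 [ 603.1 -358.6] [248.5 143.6] 89.5
```

```bash
python3 -m handwheel '[{"spin":0.111}, {"spin":0.111}, {"xyz":[0.023, -0.033, 0]}, {"xyz":[0.023, -0.033, 0]}, {"xyz":[0.023, -0.033, 0]}]'
python3 -m handwheel '[{"xyz":[0.023, -0.033, 0]}, {"xyz":[0.023, -0.033, 0]}, {"xyz":[0.023, -0.033, 0]}, {"xyz":[0.023, -0.033, 0]}, {"xyz":[0.023, -0.033, 0]}]'
python3 -m handwheel '[{"xyz":[0.023, -0.033, 0]}, {"xyz":[0.023, -0.033, 0]}, {"xyz":[0.023, -0.033, 0]}, {"xyz":[0.023, -0.033, 0]}, {"xyz":[0.023, -0.033, 0]}]'
python3 -m handwheel '[{"xyz":[0.023, -0.033, 0]}, {"xyz":[0.023, -0.033, 0]}, {"xyz":[0.023, -0.033, 0]}, {}, {}]'
python3 - <<'E'
from h import *
d=grab('wrist','w1.png'); print(np.round(d['T'],3).tolist(),np.array(d['camera_matrix']).round(1).tolist(),d['k1'])
s=readout.get_state(); print(s['position'],s['ee_rot'])
E
```

```text
clock: 0.57
position: [0.1957, -0.4609, 0.2526]
ee_rot: [-0.001, 1.0, -0.001, 0.0]
contact_force: [0.1, 1.0, 0.2]
width: 0.0851
gripper_force: 0.0
clock: 0.98
position: [0.3111, -0.2951, 0.2532]
ee_rot: [-0.0, 1.0, -0.0, 0.0]
contact_force: [0.3, 0.8, 0.9]
width: 0.0855
gripper_force: 0.0
clock: 1.4
position: [0.4261, -0.1301, 0.2533]
ee_rot: [0.0, 1.0, -0.0, 0.0]
contact_force: [1.3, -0.6, 0.2]
width: 0.0855
gripper_force: 0.0
clock: 1.82
position: [0.4951, -0.0313, 0.2528]
ee_rot: [0.0, 1.0, 0.002, -0.001]
contact_force: [-0.2, 0.4, -0.5]
width: 0.0855
gripper_force: 0.0
[[0.004, -0.957, -0.291, 0.569], [-1.0, -0.003, -0.002, -0.031], [0.001, 0.291, -0.957, 0.374], [0.0, 0.0, 0.0, 1.0]] [[289.3, 0.0, 282.0], [0.0, 289.3, 212.5], [0.0, 0.0, 1.0]] -0.030627138413310318
[ 0.49430655 -0.03253817  0.25280443] [ 2.80646455e-04  9.99999117e-01  1.03272429e-03 -7.87354932e-04]
```

View pics/w1.png

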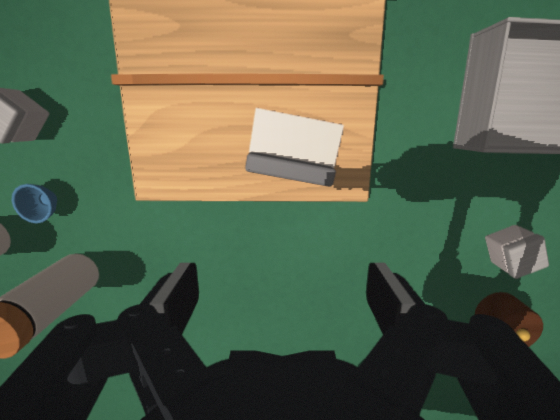

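The wrist view shows the scraper handle from about (247,162) to (333,178), the rack's front corners at (135,201) and (368,201), and the ledge at row 79.

```bash
python3 - <<'E'
from h import *
d=grab('wrist'); im=d['img']; hsv=cv2.cvtColor(im,cv2.COLOR_RGB2HSV).astype(int);H,S,V=hsv[...,0],hsv[...,1],hsv[...,2]
print('front corners',np.round(plane(d,[(135,201),(368,201)],.015)*1000,1).tolist())
print('ledge near top',np.round(plane(d,[(112,83),(383,83)],.029)*1000,1).tolist(), hsv[165,290],hsv[175,290],hsv[130,290])
m=(S<60); m[:100]=0;m[195:]=0;m[:,:230]=0;m[:,355:]=0
for n,mm,z in(('all',m&(V>0),.02),('blade',m&(V>150),.019),('handle',m&(V<150),.041)):
    c,_=cv2.findContours(mm.astype(np.uint8),cv2.RETR_EXTERNAL,cv2.CHAIN_APPROX_NONE); c=max(c,key=cv2.contourArea)
    P=(plane(d,c.reshape(-1,2),z)[:,:2]*1000).astype(np.float32); print(n,cv2.contourArea(c),cv2.minAreaRect(P), cv2.boxPoints(cv2.minAreaRect(P)).round().tolist())
E
```

```text
front corners [[474.5, 157.4, 15.0], [474.8, -143.1, 15.0]]
ledge near top [[614.0, 157.1, 29.0], [613.6, -144.2, 29.0]] [  9  13 133] [  9  14 131] [ 18  24 231]
all 5450.0 ((542.5172729492188, -45.59508514404297), (109.27017211914062, 74.90518951416016), 79.66710662841797) [[496.0, -93.0], [570.0, -106.0], [589.0, 1.0], [515.0, 15.0]]
blade 3577.0 ((555.2391357421875, -47.266685485839844), (105.57025146484375, 50.208797454833984), 80.47784423828125) [[522.0, -95.0], [571.0, -103.0], [589.0, 1.0], [539.0, 9.0]]
handle 1784.0 ((521.7108764648438, -40.70383834838867), (102.82695007324219, 25.522029876708984), 80.05254364013672) [[500.0, -89.0], [525.0, -94.0], [543.0, 8.0], [518.0, 12.0]]
```

```bash
python3 -m handwheel '[{"xyz":[0.026, 0.008, 0]}, {"xyz":[0, 0, 0.0144], "spin":-0.1167}, {"xyz":[0, 0, 0.0144], "spin":-0.1167}, {"xyz":[0, 0, 0.0144], "spin":-0.1167}, {"xyz":[0, 0, 0.0144], "spin":-0.1167}]' 0.07 40
python3 -m handwheel '[{"xyz":[0, 0, 0.0144], "spin":-0.1167}, {"xyz":[0, 0, 0.0144], "spin":-0.1167}, {"xyz":[0, 0, 0.0144], "spin":-0.1167}, {"xyz":[0, 0, 0.0144], "spin":-0.1167}, {"xyz":[0, 0, 0.0144], "spin":-0.1167}]'
python3 -m handwheel '[{"xyz":[0, 0, 0.0144], "spin":-0.1167}, {"xyz":[0, 0, 0.0144], "spin":-0.1167}, {"xyz":[0, 0, 0.0144], "spin":-0.1167}, {}, {}]'|tail -6
```

```text
clock: 2.33
position: [0.5196, -0.043, 0.1952]
ee_rot: [0.0, 0.973, 0.232, -0.0]
contact_force: [-0.4, -0.2, -0.7]
width: 0.0697
gripper_force: 0.0
clock: 2.75
position: [0.5196, -0.043, 0.1232]
ee_rot: [0.0, 0.865, 0.502, -0.0]
contact_force: [0.3, 0.3, -0.1]
width: 0.0701
gripper_force: 0.0
clock: 3.17
position: [0.5195, -0.0424, 0.0802]
ee_rot: [-0.001, 0.766, 0.642, -0.001]
contact_force: [0.4, 0.4, 0.1]
width: 0.0697
gripper_force: 0.0
```

```bash
python3 -m handwheel '[{"xyz":[0, 0, 0.017]}, {"xyz":[0, 0, 0.016]}, {}, {}]'
python3 -m handwheel '[{}, {}, {}, {}, {}]' 0.01 40;python3 -m handwheel '[{}, {}, {}]'
```

```text
clock: 3.5
position: [0.5204, -0.0416, 0.048]
ee_rot: [-0.0, 0.766, 0.643, -0.0]
contact_force: [0.6, -0.7, 0.5]
width: 0.0699
gripper_force: 0.0
clock: 3.92
position: [0.5212, -0.0412, 0.0484]
ee_rot: [0.001, 0.765, 0.644, 0.0]
contact_force: [-0.2, -0.1, 5.5]
width: 0.0211
gripper_force: 40.3
clock: 4.17
position: [0.5212, -0.0412, 0.0484]
ee_rot: [0.001, 0.765, 0.644, 0.0]
contact_force: [-0.6, -0.2, 5.4]
width: 0.0209
gripper_force: 40.3
```

```bash
python3 -m handwheel '[{"xyz":[0, 0, -0.04]}, {"xyz":[0, 0, -0.04]}, {"xyz":[0, 0, -0.04], "spin":-0.0855}, {"spin":-0.0855}, {"xyz":[-0.0361, 0.0081, 0]}]'|grep -E 'pos|force|wid'
python3 -m handwheel '[{"xyz":[-0.0361, 0.0081, 0]}, {"xyz":[-0.0361, 0.0081, 0]}, {"xyz":[-0.0361, 0.0081, 0]}, {"xyz":[-0.0361, 0.0081, 0]}, {"xyz":[-0.0361, 0.0081, 0]}]'|grep pos
python3 -m handwheel '[{"xyz":[-0.0361, 0.0081, 0]}, {"xyz":[-0.0361, 0.0081, 0]}, {"xyz":[-0.0361, 0.0081, 0]}, {}, {}]'
python3 - <<'E'
from h import *
d=grab('wrist','w2.png')
E
```

```text
position: [0.5286, -0.0727, 0.1705]
contact_force: [-0.2, 0.9, -1.9]
width: 0.0208
gripper_force: 39.7
position: [0.5692, -0.2591, 0.1672]
clock: 5.42
position: [0.5933, -0.3679, 0.1662]
ee_rot: [-0.001, 0.708, 0.706, -0.0]
contact_force: [-0.7, 0.6, -1.3]
width: 0.0209
gripper_force: 39.7
```

View pics/w2.png

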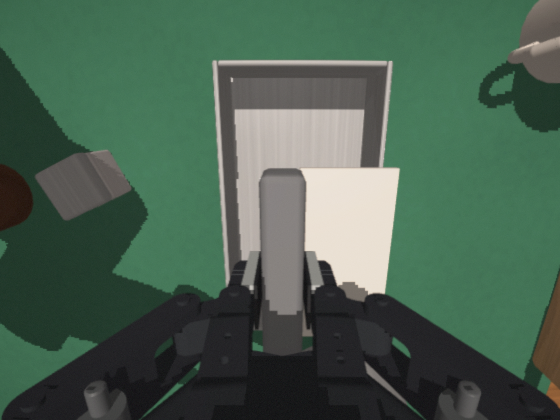

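The scraper is held square to the pan, whose rim corners are at (215,63) and (390,63).

```bash
python3 - <<'E'
from h import *
d=grab('wrist'); print((plane(d,[(215,63),(390,63),(225,250)],.06)*1000).round(1).tolist())
E
```

```text
[[545.0, -248.5, 60.0], [671.0, -248.4, 60.0], [543.9, -394.4, 60.0]]
```

```bash
python3 -m handwheel '[{"xyz":[0, 0, 0.035]}, {"xyz":[0, 0, 0.035]}, {"xyz":[0, 0, 0.035]}, {"xyz":[0, 0, 0.018]}, {"xyz":[0, 0, 0.004]}]'|grep -E 'pos|force'
python3 -m handwheel '[{}, {}, {}]'|grep -E 'pos|force'
python3 -m handwheel '[{}, {}, {}, {}]' .04
python3 -m handwheel '[{"xyz":[0, 0, -0.03]}, {"xyz":[0, 0, -0.04]}, {"xyz":[0, 0, -0.04]}, {"xyz":[0, 0, -0.04]}, {"xyz":[0, 0, -0.02]}]'
```

```text
position: [0.5915, -0.3623, 0.0374]
contact_force: [-1.0, 1.2, 1.3]
gripper_force: 40.1
position: [0.5947, -0.3659, 0.0424]
contact_force: [-0.5, 0.5, -0.3]
gripper_force: 39.9
clock: 6.52
position: [0.5939, -0.3662, 0.0412]
ee_rot: [0.001, 0.707, 0.707, 0.0]
contact_force: [0.9, 1.1, -0.1]
width: 0.0397
gripper_force: 0.0
clock: 6.93
position: [0.5952, -0.3672, 0.2168]
ee_rot: [0.004, 0.707, 0.707, 0.001]
contact_force: [1.2, 0.3, 1.6]
width: 0.0398
gripper_force: 0.0
```

```bash
python3 - <<'E'
from h import *
d=grab('wrist','w3.png'); grab('top')
E
```

```text
(no output)
```

View pics/w3.png

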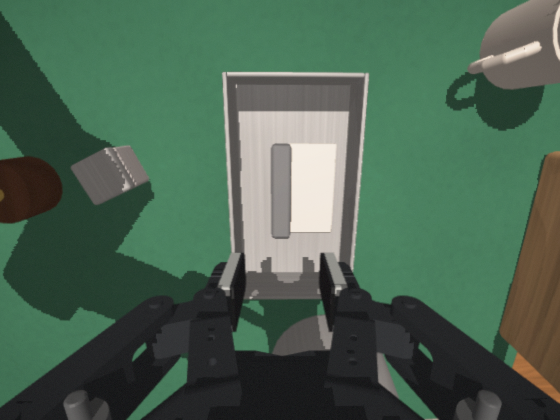

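The scraper lies flat in the pan at about (303,190), well inside the walls. Jars next, starting with jar A at (365,261).

```bash
python3 -m handwheel '[{"xyz":[0.0369, -0.0135, 0]}, {"xyz":[0.0369, -0.0135, 0]}, {"xyz":[0.0369, -0.0135, 0]}, {"xyz":[0.0369, -0.0135, 0]}, {"xyz":[0.0369, -0.0135, 0]}]' .085 40|grep pos
python3 -m handwheel '[{"xyz":[0.0369, -0.0135, 0]}, {"xyz":[0.0369, -0.0135, 0]}, {"xyz":[0.0369, -0.0135, 0]}, {"xyz":[0.0369, -0.0135, 0]}, {"xyz":[0.0369, -0.0135, 0]}]'|grep pos
python3 -m handwheel '[{"xyz":[0.0369, -0.0135, 0]}, {"xyz":[0.0369, -0.0135, 0]}, {"xyz":[0.0369, -0.0135, 0]}, {"xyz":[0.0369, -0.0135, 0]}, {"xyz":[0.0369, -0.0135, 0]}]'|grep pos
python3 -m handwheel '[{"xyz":[0.0369, -0.0135, 0]}, {"xyz":[0.0369, -0.0135, 0]}, {}, {}, {}]'
python3 - <<'E'
from h import *
d=grab('wrist','w4.png');print(proj(d,[[.365,.261,.14],[.418,.381,.14],[.605,.007,.015]]).round())
E
```

```text
position: [0.5244, -0.1796, 0.209]
position: [0.4566, 0.0046, 0.2094]
position: [0.3891, 0.1888, 0.2096]
clock: 8.7
position: [0.3633, 0.2608, 0.2096]
ee_rot: [0.0, 0.707, 0.708, -0.001]
contact_force: [0.2, -0.2, -0.0]
width: 0.085
gripper_force: 0.0
[[284. 234.]
 [374.  45.]
 [454. 370.]]
```

```bash
python3 - <<'E'
import meas as m
from h import *
def show(n,mm,a,z,roi):
    for c in m.blobs(mm,a,roi): print(n,np.round(c.reshape(-1,2).mean(0)),cv2.contourArea(c),*m.rect(c,z))
show('lid',(m.H<20)&(m.S>120)&(m.V>110),200,.14,(70,190,230,290))
show('bowl',(m.H>95)&(m.H<125)&(m.S>80),60,.03,(140,180,200,230))
t=(m.S<60)&(m.V>165)
show('tin',t,60,.05,(80,130,200,190)); show('tin',t,60,.05,(410,200,470,250))
E
```

```text
lid [167. 250.] 397.0 [365.6 255. ] [53.6 43.5] 3.4
bowl [168. 204.] 327.5 [474.5 282.9] [47.9 47.4] 0.2
tin [109. 167.] 384.5 [560.9 414.8] [47.7 48.1] 47.8
tin [163. 158.] 385.0 [581.4 288.7] [48.  49.4] 50.6
tin [434. 227.] 490.0 [ 409.2 -338.1] [49.3 58.8] 24.0
```

View pics/w4.png

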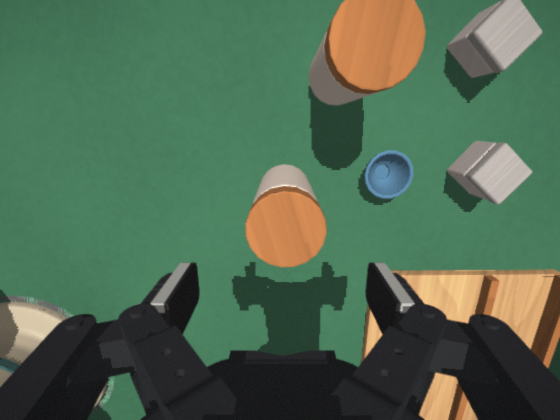

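Both jars appear within a few mm of the top-view estimate. Jar A's lid is at (286,227), predicted (284,234), so I'll shift 4 mm in +y.

```bash
python3 -m handwheel '[{"xyz":[0.004, 0.001, 0]}, {"xyz":[0, 0, 0.035]}, {"xyz":[0, 0, 0.035]}, {"xyz":[0, 0, 0.025]}, {"xyz":[0, 0, 0.006]}]'|grep -E 'pos|force'
python3 -m handwheel '[{}, {}, {}]'|grep -E 'pos|force'
python3 -m handwheel '[{}, {}, {}, {}, {}]' .04 40
python3 -m handwheel '[{}, {}, {"xyz":[0, 0, -0.01]}, {"xyz":[0, 0, -0.02]}]'
```

```text
position: [0.3629, 0.263, 0.106]
contact_force: [-0.6, -1.1, -0.8]
gripper_force: 0.0
position: [0.3665, 0.2657, 0.111]
contact_force: [0.2, 0.3, -0.3]
gripper_force: 0.0
clock: 9.88
position: [0.3656, 0.2657, 0.1108]
ee_rot: [0.0, 0.707, 0.707, 0.001]
contact_force: [0.1, -0.6, 6.5]
width: 0.0574
gripper_force: 42.0
clock: 10.22
position: [0.3628, 0.2643, 0.138]
ee_rot: [-0.001, 0.707, 0.707, -0.003]
contact_force: [0.2, 0.5, -2.8]
width: 0.0573
gripper_force: 44.0
```

```bash
python3 -m handwheel '[{"xyz":[0, 0, -0.02]}, {"xyz":[0, 0, -0.02]}, {"xyz":[-0.0219, 0.0213, 0]}, {"xyz":[-0.0219, 0.0213, 0]}, {"xyz":[-0.0219, 0.0213, 0]}]' |grep -E 'pos|width'
python3 -m handwheel '[{"xyz":[-0.0219, 0.0213, 0]}, {"xyz":[-0.0219, 0.0213, 0]}, {"xyz":[-0.0219, 0.0213, 0]}, {"xyz":[-0.0219, 0.0213, 0]}, {"xyz":[-0.0219, 0.0213, 0]}]' |grep pos
python3 -m handwheel '[{"xyz":[-0.0219, 0.0213, 0]}, {"xyz":[-0.0219, 0.0213, 0]}, {"xyz":[-0.0219, 0.0213, 0]}, {"xyz":[-0.0219, 0.0213, 0]}, {"xyz":[-0.0219, 0.0213, 0]}]' |grep pos
python3 -m handwheel '[{"xyz":[-0.0219, 0.0213, 0]}, {}, {}, {}]'
python3 - <<'E'
from h import *
d=grab('wrist','w5.png')
E
```

```text
position: [0.4289, 0.1992, 0.1801]
width: 0.0572
position: [0.5356, 0.089, 0.1792]
position: [0.6422, -0.0203, 0.1789]
clock: 11.8
position: [0.6622, -0.0408, 0.1786]
ee_rot: [-0.001, 0.707, 0.707, -0.001]
contact_force: [0.7, 0.2, -3.6]
width: 0.0576
gripper_force: 44.5
```

View pics/w5.png

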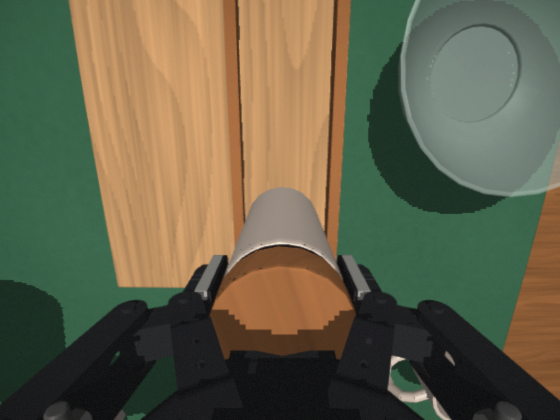

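The jar hangs upright and centred between the ledge (col 243) and the rail (col 330).

```bash
python3 -m handwheel '[{"xyz":[0, 0.0015, 0.02]}, {"xyz":[0, 0, 0.02]}, {"xyz":[0, 0, 0.008]}, {"xyz":[0, 0, 0.003]}, {}]'|grep -E 'pos|force'
python3 -m handwheel '[{}, {}, {}]'|grep -E 'pos|force'
```

```text
position: [0.6638, -0.0404, 0.1279]
contact_force: [-0.2, 0.0, -3.0]
gripper_force: 44.6
position: [0.6654, -0.0412, 0.1298]
contact_force: [-0.0, 0.8, -3.1]
gripper_force: 44.6
```

```bash
python3 -m handwheel '[{"xyz":[0, 0, 0.002]}, {"xyz":[0, 0, 0.001]}, {}, {}]'|grep -E 'pos|force'
python3 -m handwheel '[{"xyz":[0, 0, 0.001]}, {}, {}]'|grep -E 'pos|force'
```

```text
position: [0.6649, -0.0413, 0.1259]
contact_force: [0.6, -0.3, -1.3]
gripper_force: 44.9
position: [0.6649, -0.0414, 0.1259]
contact_force: [-1.8, -1.1, 5.9]
gripper_force: 45.5
```

```bash
python3 -m handwheel '[{}, {}, {}, {"xyz":[0, 0, -0.01]}, {"xyz":[0, 0, -0.02]}]' .085 |grep -E 'pos|wid'
python3 -m handwheel '[{"xyz":[0, 0, -0.03]}, {"xyz":[0, 0, -0.03]}, {"xyz":[0.0327, -0.0189, 0]}, {"xyz":[0.0327, -0.0189, 0]}, {"xyz":[0.0327, -0.0189, 0]}]' |grep pos
python3 -m handwheel '[{"xyz":[0.0327, -0.0189, 0]}, {"xyz":[0.0327, -0.0189, 0]}, {"xyz":[0.0327, -0.0189, 0]}, {"xyz":[0.0327, -0.0189, 0]}, {"xyz":[0.0327, -0.0189, 0]}]' |grep pos
python3 -m handwheel '[{"xyz":[0.0327, -0.0189, 0]}, {"xyz":[0.0327, -0.0189, 0]}, {"xyz":[0.0327, -0.0189, 0]}, {"xyz":[0.0327, -0.0189, 0]}, {"xyz":[0.0327, -0.0189, 0]}]' |grep pos
python3 -m handwheel '[{}, {}, {}]'
python3 - <<'E'
from h import *
d=grab('wrist','w6.png'); hsv=cv2.cvtColor(d['img'],cv2.COLOR_RGB2HSV).astype(int)
m=((hsv[...,0]<20)&(hsv[...,1]>110)&(hsv[...,2]>110)).astype(np.uint8); m[300:]=0
for c in cv2.findContours(m,0,cv2.CHAIN_APPROX_NONE)[0]:
    if cv2.contourArea(c)>1000: P=(plane(d,c.reshape(-1,2),.14)[:,:2]*1000).astype(np.float32); print(cv2.minEnclosingCircle(c),cv2.minEnclosingCircle(P))
d=grab('top','t2.png')
E
```

```text
position: [0.663, -0.0409, 0.1523]
width: 0.0853
position: [0.6079, 0.0574, 0.2158]
position: [0.5124, 0.2218, 0.2153]
position: [0.4178, 0.3855, 0.2153]
clock: 15.02
position: [0.419, 0.3837, 0.2148]
ee_rot: [0.0, 0.707, 0.708, 0.0]
contact_force: [0.4, -0.4, 0.7]
width: 0.0847
gripper_force: 0.0
((281.9675598144531, 227.63380432128906), 39.66102600097656) ((418.9464111328125, 385.965576171875), 30.025806427001953)
```

View pics/t2.png

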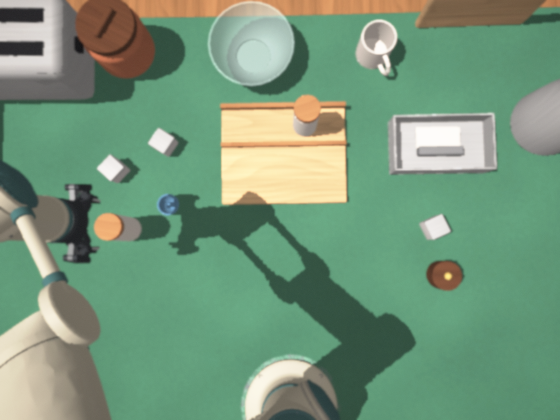

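Jar A stands in the bay with its lid at (307,108). The middle tin has been knocked to (163,142). Now jar B.

```bash
python3 -m handwheel '[{"xyz":[0.002, 0, 0.035]}, {"xyz":[0, 0, 0.035]}, {"xyz":[0, 0, 0.025]}, {"xyz":[0, 0, 0.01]}, {}]'|grep -E 'pos|force'
python3 -m handwheel '[{}, {}]'|grep -E 'pos|force'
python3 -m handwheel '[{}, {}, {}, {}, {}]' .04 40
python3 -m handwheel '[{}, {}, {"xyz":[0, 0, -0.01]}, {"xyz":[0, 0, -0.02]}, {"xyz":[0, 0, -0.02]}]'
python3 -m handwheel '[{"xyz":[0, 0, -0.02]}, {}]'
```

```text
position: [0.4182, 0.3837, 0.107]
contact_force: [-0.2, -0.1, -0.3]
gripper_force: 0.0
position: [0.4204, 0.3862, 0.1112]
contact_force: [-0.2, 0.1, -0.2]
gripper_force: 0.0
clock: 16.12
position: [0.4193, 0.3864, 0.111]
ee_rot: [0.0, 0.707, 0.707, 0.001]
contact_force: [-1.6, -1.0, 6.1]
width: 0.0572
gripper_force: 42.3
clock: 16.53
position: [0.4177, 0.3851, 0.1591]
ee_rot: [-0.0, 0.707, 0.707, -0.002]
contact_force: [0.8, -0.3, -3.1]
width: 0.057
gripper_force: 44.0
clock: 16.7
position: [0.4206, 0.3872, 0.1835]
ee_rot: [0.001, 0.707, 0.707, 0.004]
contact_force: [0.0, 1.5, -3.5]
width: 0.0571
gripper_force: 44.5
```

```bash
python3 -m handwheel '[{"xyz":[-0.0218, 0.0163, 0]}, {"xyz":[-0.0218, 0.0163, 0]}, {"xyz":[-0.0218, 0.0163, 0]}, {"xyz":[-0.0218, 0.0163, 0]}, {"xyz":[-0.0218, 0.0163, 0]}]' |grep -E 'pos|width'
python3 -m handwheel '[{"xyz":[-0.0218, 0.0163, 0]}, {"xyz":[-0.0218, 0.0163, 0]}, {"xyz":[-0.0218, 0.0163, 0]}, {"xyz":[-0.0218, 0.0163, 0]}, {"xyz":[-0.0218, 0.0163, 0]}]' |grep -E 'pos|width'
python3 -m handwheel '[{"xyz":[-0.0218, 0.0163, 0]}, {"xyz":[-0.0218, 0.0163, 0]}, {"xyz":[-0.0218, 0.0163, 0]}, {"xyz":[-0.0218, 0.0163, 0]}, {"xyz":[-0.0218, 0.0163, 0]}]' |grep -E 'pos|width'
python3 -m handwheel '[{}, {}, {}, {}]'
```

```text
position: [0.5, 0.2756, 0.1781]
width: 0.0573
position: [0.5816, 0.1666, 0.1779]
width: 0.0571
position: [0.6632, 0.0578, 0.1776]
width: 0.0574
clock: 18.28
position: [0.6623, 0.0597, 0.1785]
ee_rot: [-0.001, 0.707, 0.707, -0.001]
contact_force: [-0.7, -0.5, -3.3]
width: 0.0571
gripper_force: 44.6
```

```bash
python3 -m handwheel '[{"xyz":[0, 0.0015, 0.02]}, {"xyz":[0, 0, 0.02]}, {"xyz":[0, 0, 0.008]}, {"xyz":[0, 0, 0.003]}, {"xyz":[0, 0, 0.001]}]'|grep -E 'pos|force'
python3 -m handwheel '[{"xyz":[0, 0, 0.002]}, {}, {}]'|grep -E 'pos|force'
python3 -m handwheel '[{"xyz":[0, 0, 0.001]}, {}, {}]'|grep -E 'pos|force'
```

```text
position: [0.6641, 0.0596, 0.127]
contact_force: [0.4, -0.6, -3.9]
gripper_force: 44.9
position: [0.6655, 0.059, 0.1265]
contact_force: [-0.6, -0.2, -4.4]
gripper_force: 44.8
position: [0.6656, 0.0589, 0.1261]
contact_force: [-1.8, 0.5, 5.2]
gripper_force: 45.3
```

```bash
python3 -m handwheel '[{}, {}, {}, {"xyz":[0, 0, -0.01]}, {"xyz":[0, 0, -0.02]}]' .085 |grep -E 'pos|wid'
python3 -m handwheel '[{"xyz":[0, 0, -0.03]}, {"xyz":[0, 0, -0.03]}, {"xyz":[0, 0, -0.03]}, {"xyz":[0.0317, -0.0158, 0]}, {"xyz":[0.0317, -0.0158, 0]}]' |grep pos
python3 -m handwheel '[{"xyz":[0.0317, -0.0158, 0]}, {"xyz":[0.0317, -0.0158, 0]}, {"xyz":[0.0317, -0.0158, 0]}, {"xyz":[0.0317, -0.0158, 0]}, {}]'|grep pos
python3 -m handwheel '[{}, {}, {}]'
python3 - <<'E'
from h import *
d=grab('wrist','w7.png'); hsv=cv2.cvtColor(d['img'],cv2.COLOR_RGB2HSV).astype(int)
t=grab('top','t3.png')
m=((hsv[...,1]<60)&(hsv[...,2]>165)).astype(np.uint8); m[280:]=0
for c in cv2.findContours(m,0,cv2.CHAIN_APPROX_NONE)[0]:
    if cv2.contourArea(c)>200: P=(plane(d,c.reshape(-1,2),.05)[:,:2]*1000).astype(np.float32); print(c.reshape(-1,2).mean(0).round(),cv2.minAreaRect(P))
E
```

```text
position: [0.6633, 0.0589, 0.1524]
width: 0.0846
position: [0.6353, 0.1216, 0.2479]
position: [0.5667, 0.2548, 0.2455]
clock: 20.7
position: [0.5708, 0.2481, 0.2447]
ee_rot: [0.0, 0.707, 0.707, 0.0]
contact_force: [-0.2, -0.2, -0.3]
width: 0.0847
gripper_force: 0.0
[332. 148.] ((624.8150634765625, 297.87835693359375), (42.862213134765625, 43.194095611572266), 56.09928894042969)
[272.  26.] ((561.991943359375, 415.6756591796875), (42.86827850341797, 43.14435577392578), 47.15998840332031)
```

View pics/w7.png

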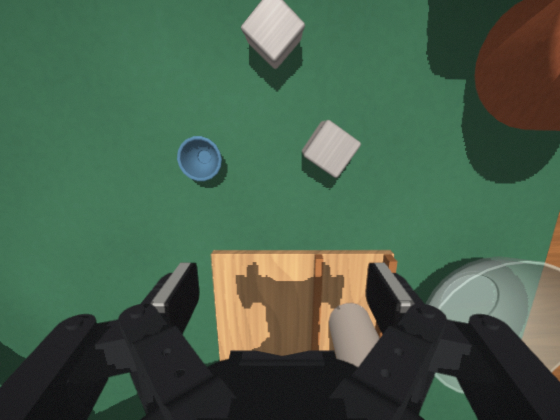

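Tin tops are at (332,148) → (625,298) mm, edge angle 56°, and (272,26) → (562,416) mm, edge angle 47°. I'll grasp the nearer tin first.

```bash
python3 -m handwheel '[{"xyz":[0.025, 0.027, 0]}, {"xyz":[0.025, 0.027, 0]}, {"xyz":[0, 0, 0.03], "spin":0.1194}, {"xyz":[0, 0, 0.03], "spin":0.1194}, {"xyz":[0, 0, 0.03], "spin":0.1194}]' |grep pos
python3 -m handwheel '[{"xyz":[0, 0, 0.03], "spin":0.1194}, {"xyz":[0, 0, 0.03], "spin":0.1194}, {"xyz":[0, 0, 0.02]}, {}, {}]'
python3 -m handwheel '[{"xyz":[0, 0, 0.02]}, {"xyz":[0, 0, 0.015]}, {"xyz":[0, 0, 0.003]}, {}, {}]'
python3 -m handwheel '[{}, {}, {}, {}, {}]' .03 30
python3 -m handwheel '[{}, {}, {"xyz":[0, 0, -0.02]}, {"xyz":[0, 0, -0.03]}, {}]'
```

```text
position: [0.6256, 0.2985, 0.1535]
clock: 21.63
position: [0.624, 0.2979, 0.0733]
ee_rot: [-0.0, 0.884, 0.468, -0.001]
contact_force: [0.1, -0.7, 1.1]
width: 0.0849
gripper_force: 0.0
clock: 22.05
position: [0.6254, 0.2993, 0.0383]
ee_rot: [0.0, 0.884, 0.468, 0.002]
contact_force: [-0.4, 0.3, -0.1]
width: 0.0849
gripper_force: 0.0
clock: 22.47
position: [0.6249, 0.2993, 0.0376]
ee_rot: [0.0, 0.884, 0.468, 0.001]
contact_force: [0.5, -0.2, 4.5]
width: 0.0453
gripper_force: 32.4
clock: 22.88
position: [0.6268, 0.3003, 0.0912]
ee_rot: [0.001, 0.884, 0.468, 0.004]
contact_force: [1.2, 0.6, 0.2]
width: 0.0455
gripper_force: 32.0
```

```bash
python3 -m handwheel '[{"spin":-0.1194}, {"spin":-0.1194}, {"spin":-0.1194}, {"spin":-0.1194}, {"spin":-0.1194}]' |grep pos
python3 -m handwheel '[{"xyz":[0, -0.03, 0]}, {"xyz":[0, -0.03, 0]}, {"xyz":[-0.0365, 0, 0]}, {"xyz":[-0.0365, 0, 0]}, {"xyz":[-0.0365, 0, 0]}]'|grep pos
python3 -m handwheel '[{"xyz":[-0.0365, 0, 0]}, {"xyz":[-0.0365, 0, 0]}, {"xyz":[-0.0365, 0, 0]}, {"xyz":[-0.0365, 0, 0]}, {"xyz":[-0.0365, 0, 0]}]'|grep pos
python3 -m handwheel '[{"xyz":[0, 0, 0.02]}, {"xyz":[0, 0, 0.01]}, {"xyz":[0, 0, 0.004]}, {}, {}]'
```

```text
position: [0.6233, 0.299, 0.0852]
position: [0.5626, 0.1893, 0.0856]
position: [0.5633, 0.0056, 0.0857]
clock: 24.55
position: [0.5634, 0.0075, 0.0525]
ee_rot: [-0.0, 0.706, 0.708, -0.001]
contact_force: [-1.1, -2.7, 4.3]
width: 0.0458
gripper_force: 32.8
```

```bash
python3 -m handwheel '[{}, {}, {"xyz":[0, 0, -0.02]}, {"xyz":[0, 0, -0.04]}, {"xyz":[0, 0, -0.04]}]' .06 |grep pos
python3 -m handwheel '[{"xyz":[0.0408, 0, 0]}, {"xyz":[0.0408, 0, 0]}, {"xyz":[0.0408, 0, 0]}, {"xyz":[0.0408, 0, 0]}, {"xyz":[0.0408, 0, 0]}]' .085|grep pos
python3 -m handwheel '[{"xyz":[0.0408, 0, 0]}, {"xyz":[0.0408, 0, 0]}, {"xyz":[0.0408, 0, 0]}, {"xyz":[0.0408, 0, 0]}, {"xyz":[0.0408, 0, 0]}]'|grep pos
python3 -m handwheel '[{"xyz":[0, 0, 0.01], "spin":0.125}, {"xyz":[0, 0, 0.01], "spin":0.125}, {"xyz":[0, 0, 0.01], "spin":0.125}, {"xyz":[0, 0, 0.01], "spin":0.125}, {"xyz":[0, 0, 0.01], "spin":0.125}]'|grep pos
python3 -m handwheel '[{"xyz":[0, 0, 0.01], "spin":0.126}, {"xyz":[0, 0, 0.01]}, {"xyz":[0, 0, 0.01]}, {}, {}]'
python3 - <<'E'
from h import *
d=grab('wrist'); hsv=cv2.cvtColor(d['img'],cv2.COLOR_RGB2HSV).astype(int)
m=((hsv[...,1]<60)&(hsv[...,2]>165)).astype(np.uint8)
for c in cv2.findContours(m,0,cv2.CHAIN_APPROX_NONE)[0]:
    if cv2.contourArea(c)>300: P=(plane(d,c.reshape(-1,2),.05)[:,:2]*1000).astype(np.float32); print(c.reshape(-1,2).mean(0).round(),cv2.minAreaRect(P))
E
```

```text
position: [0.5627, 0.0083, 0.1517]
position: [0.5634, 0.2138, 0.1523]
position: [0.5628, 0.4181, 0.1519]
position: [0.5629, 0.4162, 0.1012]
clock: 26.63
position: [0.5634, 0.4151, 0.0715]
ee_rot: [0.0, 0.916, 0.4, -0.001]
contact_force: [0.6, -0.0, -0.1]
width: 0.0853
gripper_force: 0.0
[281. 255.] ((564.9741821289062, 419.2486572265625), (35.35188674926758, 43.60221862792969), 47.094207763671875)
```

```bash
python3 -m handwheel '[{"xyz":[0, 0, 0.02]}, {"xyz":[0, 0, 0.01]}, {"xyz":[0, 0, 0.004]}, {}, {}]'|grep -E 'pos|force'
python3 -m handwheel '[{}, {}, {}, {}, {}]' .03 30
python3 -m handwheel '[{}, {"xyz":[0, 0, -0.02]}, {"xyz":[0, 0, -0.03], "spin":-0.125}, {"xyz":[0, 0, -0.01], "spin":-0.125}, {"spin":-0.125}]'|grep -E 'pos|wid'
python3 -m handwheel '[{"spin":-0.125}, {"spin":-0.125}, {"spin":-0.1225}, {}, {}]'
```

```text
position: [0.5641, 0.4151, 0.0386]
contact_force: [-0.7, -0.3, 0.1]
gripper_force: 0.0
clock: 27.52
position: [0.5644, 0.4154, 0.0393]
ee_rot: [-0.0, 0.917, 0.399, 0.001]
contact_force: [-0.9, 0.7, 2.9]
width: 0.0456
gripper_force: 32.7
position: [0.5658, 0.416, 0.1019]
width: 0.0455
clock: 28.35
position: [0.5637, 0.4148, 0.0979]
ee_rot: [-0.0, 0.709, 0.705, -0.001]
contact_force: [0.2, 0.0, -0.5]
width: 0.0456
gripper_force: 32.2
```

```bash
python3 -m handwheel '[{"xyz":[-0.0392, 0, 0]}, {"xyz":[-0.0392, 0, 0]}, {"xyz":[-0.0392, 0, 0]}, {"xyz":[-0.0392, 0, 0]}, {"xyz":[-0.0392, 0, 0]}]'|grep pos
python3 -m handwheel '[{"xyz":[-0.0392, 0, 0]}, {"xyz":[-0.0392, 0, 0]}, {"xyz":[-0.0392, 0, 0]}, {"xyz":[-0.0392, 0, 0]}, {}]'|grep pos
python3 -m handwheel '[{"xyz":[0, 0, 0.02]}, {"xyz":[0, 0, 0.015]}, {"xyz":[0, 0, 0.006]}, {}, {}]'
python3 - <<'E'
from h import *
d=grab('top','t4.png'); cv2.imwrite('pics/t4c.png',cv2.resize(d['img'][90:215,200:370],(816,600))[:,:800,::-1])
E
```

```text
position: [0.5631, 0.2175, 0.0982]
position: [0.5633, 0.0557, 0.0985]
clock: 29.6
position: [0.5633, 0.0627, 0.0574]
ee_rot: [-0.0, 0.708, 0.706, -0.0]
contact_force: [0.7, -0.4, -0.8]
width: 0.0457
gripper_force: 32.2
```

View pics/t4c.png

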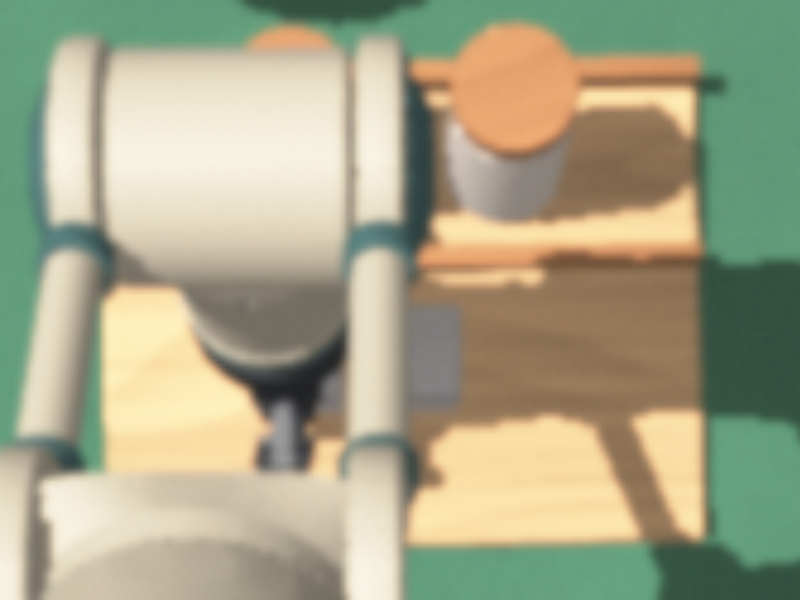

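The first tin sits square in front of the ledge (crop about 430,360). Now I'll lower the second and slide it in -y until the two touch.

```bash
python3 -m handwheel '[{"xyz":[0, 0, 0.0022]}, {"xyz":[-0.003, 0, 0]}, {"xyz":[-0.002, 0, 0]}, {}]'|grep -E 'pos|contact'
python3 -m handwheel '[{"xyz":[-0.001, 0, 0]}, {}, {}]'|grep -E 'pos|contact'
python3 -m handwheel '[{"xyz":[-0.001, 0, 0]}, {}, {}]'|grep -E 'pos|contact'
python3 -m handwheel '[{"xyz":[-0.001, 0, 0]}, {}, {}]'|grep -E 'pos|contact'
python3 -m handwheel '[{"xyz":[-0.001, 0, 0]}, {}, {}]'|grep -E 'pos|contact'
```

```text
position: [0.5635, 0.057, 0.0557]
contact_force: [-0.4, -0.7, -1.4]
position: [0.5633, 0.0562, 0.0554]
contact_force: [0.2, 0.8, -1.1]
position: [0.5633, 0.0552, 0.0553]
contact_force: [0.3, 0.1, -1.6]
position: [0.5633, 0.0542, 0.0553]
contact_force: [-0.8, 0.6, -0.5]
position: [0.5632, 0.0532, 0.0553]
contact_force: [-0.7, 0.5, -0.7]
```

```bash
python3 -m handwheel '[{"xyz":[-0.0015, 0, 0]}, {"xyz":[-0.0015, 0, 0]}, {}, {"xyz":[0, 0, 0.001]}, {}]'|grep -E 'pos|contact'
python3 -m handwheel '[{}, {}, {}, {"xyz":[0, 0, -0.02]}, {"xyz":[0, 0, -0.04]}]' .06|grep -E 'pos|contact'
python3 -m handwheel '[{"xyz":[0, 0, -0.04]}, {"xyz":[0, 0, -0.04]}, {"xyz":[-0.04, 0, 0]}, {"xyz":[-0.04, 0, 0]}, {"xyz":[-0.04, 0, 0]}]' .06|grep -E 'pos|contact'
```

```text
position: [0.5634, 0.0502, 0.0543]
contact_force: [0.5, -0.4, -1.7]
position: [0.5596, 0.0503, 0.1106]
contact_force: [-0.2, -0.2, -0.9]
position: [0.5634, -0.0704, 0.1958]
contact_force: [0.5, -1.0, 0.4]
```

```bash
python3 -m handwheel '[{"xyz":[-0.0356, -0.0171, 0]}, {"xyz":[-0.0356, -0.0171, 0]}, {"xyz":[-0.0356, -0.0171, 0]}, {"xyz":[-0.0356, -0.0171, 0]}, {"xyz":[-0.0356, -0.0171, 0]}]' .085|grep pos
python3 -m handwheel '[{"xyz":[-0.0356, -0.0171, 0]}, {"xyz":[-0.0356, -0.0171, 0]}, {"xyz":[-0.0356, -0.0171, 0]}, {"xyz":[-0.0356, -0.0171, 0]}, {}]'|grep pos
python3 -m handwheel '[{}, {}]'|grep -E 'pos|rot'
python3 - <<'E'
from h import *
d=grab('wrist','w8.png'); hsv=cv2.cvtColor(d['img'],cv2.COLOR_RGB2HSV).astype(int)
m=((hsv[...,1]<60)&(hsv[...,2]>165)).astype(np.uint8)
for c in cv2.findContours(m,0,cv2.CHAIN_APPROX_NONE)[0]:
    if cv2.contourArea(c)>300: P=(plane(d,c.reshape(-1,2),.05)[:,:2]*1000).astype(np.float32); print(c.reshape(-1,2).mean(0).round(),cv2.minAreaRect(P))
import meas as m
for n,mm,z,roi in(('tin',(m.S<60)&(m.V>165),.05,(410,200,470,250)),('rowtins',(m.S<40)&(m.V>100),.065,(215,145,350,200))):
    for c in m.blobs(mm,80,roi): print(n,c.reshape(-1,2).mean(0).round(),*m.rect(c,z))
cv2.imwrite('pics/t5c.png',cv2.resize(m.im[90:215,200:370],(816,600),interpolation=0)[:,:800,::-1])
E
```

```text
position: [0.476, -0.249, 0.1945]
position: [0.4056, -0.3967, 0.1944]
position: [0.4083, -0.3893, 0.1941]
ee_rot: [-0.0, 0.708, 0.706, 0.0]
[394. 285.] ((525.57470703125, -473.826904296875), (11.486865043640137, 60.75967025756836), 32.03260040283203)
[171. 283.] ((292.3060607910156, -472.2989196777344), (59.79505157470703, 8.879729270935059), 52.14260482788086)
[286. 156.] ((412.10595703125, -342.8600158691406), (44.97804641723633, 45.046016693115234), 24.160335540771484)
[487. 180.] ((616.3506469726562, -365.8699035644531), (239.53677368164062, 135.5967254638672), 89.82660675048828)
tin [434. 227.] [ 408.9 -337.9] [47.3 58.7] 23.2
rowtins [276. 164.] [560.4  23.3] [90.5 46.8] 89.1
```

View pics/t5c.png

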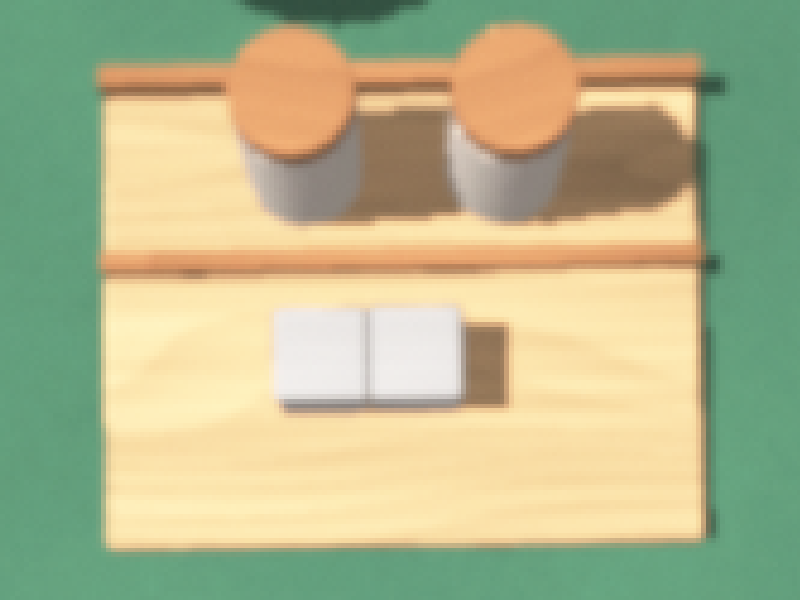

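Two tins stand shoulder to shoulder (seam at crop col 366) and both jars are upright. The third tin is at (412,-343) mm, edge angle 24°.

```bash
python3 -m handwheel '[{"xyz":[0.0235, 0.002, 0]}, {"xyz":[0.0235, 0.002, 0]}, {"xyz":[0, 0, 0.03], "spin":-0.1055}, {"xyz":[0, 0, 0.03], "spin":-0.1055}, {"xyz":[0, 0, 0.03], "spin":-0.1055}]'|grep pos
python3 -m handwheel '[{"xyz":[0, 0, 0.03], "spin":-0.1055}, {"xyz":[0, 0, 0.02]}, {"xyz":[0, 0, 0.01]}, {"xyz":[0, 0, 0.0045]}, {}]'|grep pos
python3 -m handwheel '[{}, {}]'|grep -E 'pos|rot|contact'
```

```text
position: [0.4138, -0.341, 0.1044]
position: [0.4129, -0.3419, 0.0395]
position: [0.4135, -0.3435, 0.0412]
ee_rot: [0.002, 0.544, 0.839, -0.0]
contact_force: [0.6, 0.3, -0.3]
```

```bash
python3 -m handwheel '[{}, {}, {}, {}, {}]' .03 30
python3 -m handwheel '[{}, {"xyz":[0, 0, -0.03]}, {"xyz":[0, 0, -0.03]}, {"spin":0.1055}, {"spin":0.1055}]'|grep -E 'pos|wid'
python3 -m handwheel '[{"spin":0.1055}, {"spin":0.1055}, {}, {}]'
```

```text
clock: 34.75
position: [0.4127, -0.3432, 0.0405]
ee_rot: [0.001, 0.544, 0.839, -0.0]
contact_force: [-0.8, -0.5, 4.8]
width: 0.0455
gripper_force: 32.1
position: [0.4134, -0.3437, 0.1015]
width: 0.0455
clock: 35.5
position: [0.4123, -0.3425, 0.0994]
ee_rot: [-0.0, 0.707, 0.707, 0.0]
contact_force: [0.2, 0.3, -2.0]
width: 0.045
gripper_force: 31.9
```

```bash
python3 -m handwheel '[{"xyz":[0.036, 0.0188, 0]}, {"xyz":[0.036, 0.0188, 0]}, {"xyz":[0.036, 0.0188, 0]}, {"xyz":[0.036, 0.0188, 0]}, {"xyz":[0.036, 0.0188, 0]}]'|grep pos
python3 -m handwheel '[{"xyz":[0.036, 0.0188, 0]}, {"xyz":[0.036, 0.0188, 0]}, {"xyz":[0.036, 0.0188, 0]}, {}, {}]'|grep pos
python3 -m handwheel '[{"xyz":[0, 0, 0.02]}, {"xyz":[0, 0, 0.015]}, {"xyz":[0, 0, 0.007]}, {}, {}]'
python3 -m handwheel '[{"xyz":[0.003, 0, 0]}, {"xyz":[0.003, 0, 0]}, {"xyz":[0.002, 0, 0]}, {}, {}]'|grep -E 'pos|contact'
```

```text
position: [0.5073, -0.1613, 0.0996]
position: [0.5641, -0.0529, 0.0994]
clock: 36.75
position: [0.563, -0.0561, 0.0576]
ee_rot: [-0.0, 0.708, 0.706, -0.0]
contact_force: [0.7, -0.3, -1.4]
width: 0.0453
gripper_force: 32.1
position: [0.5636, -0.0469, 0.058]
contact_force: [0.6, 0.6, -1.0]
```

```bash
python3 -m handwheel '[{"xyz":[0.001, 0, 0.0022]}, {"xyz":[0.001, 0, 0]}, {"xyz":[0.001, 0, 0]}, {"xyz":[0.001, 0, 0]}, {}]'|grep -E 'pos|contact'
python3 -m handwheel '[{"xyz":[0.001, 0, 0]}, {"xyz":[0.001, 0, 0]}, {"xyz":[0.001, 0, 0]}, {"xyz":[0.001, 0, 0]}, {}]'|grep -E 'pos|contact'
python3 -m handwheel '[{"xyz":[0, 0, 0.0006]}, {}, {}]'|grep -E 'pos|contact'
python3 -m handwheel '[{}, {}, {}, {"xyz":[0, 0, -0.02]}, {"xyz":[0, 0, -0.04]}]' .06|grep -E 'pos|contact'
python3 -m handwheel '[{"xyz":[0, 0, -0.04]}, {"xyz":[0, -0.03, 0]}, {"xyz":[0, -0.03, 0]}, {"xyz":[0, -0.03, 0]}, {}]' .005|grep -E 'pos|contact'
python3 - <<'E'
from h import *
d=grab('scene','s2.png')
E
```

```text
position: [0.5635, -0.0431, 0.0555]
contact_force: [0.1, -1.2, -1.3]
position: [0.5635, -0.0389, 0.0555]
contact_force: [-1.0, -0.9, -2.2]
position: [0.5635, -0.0389, 0.0555]
contact_force: [-1.3, -0.3, 4.0]
position: [0.56, -0.0384, 0.111]
contact_force: [1.4, -0.1, -0.9]
position: [0.4665, -0.0377, 0.1543]
contact_force: [-1.2, 0.3, -0.9]
```

```bash
python3 -m handwheel '[{"xyz":[-0.04, 0, 0]}, {"xyz":[-0.04, 0, 0]}, {"xyz":[-0.04, 0, 0]}, {"xyz":[-0.03, 0, 0]}, {}]'|grep -E 'pos|contact'
python3 - <<'E'
import meas as m
from h import *
for c in m.blobs((m.S<40)&(m.V>100),80,(215,145,350,200)): print(c.reshape(-1,2).mean(0).round(),*m.rect(c,.065))
cv2.imwrite('pics/t6c.png',cv2.resize(m.im[90:215,200:370],(816,600),interpolation=0)[:,:800,::-1])
E
```

```text
position: [0.4756, -0.1953, 0.1552]
contact_force: [0.7, 0.6, 0.9]
[284. 164.] [560.6   5.8] [ 48.4 135. ] 0.2
```

View pics/t6c.png

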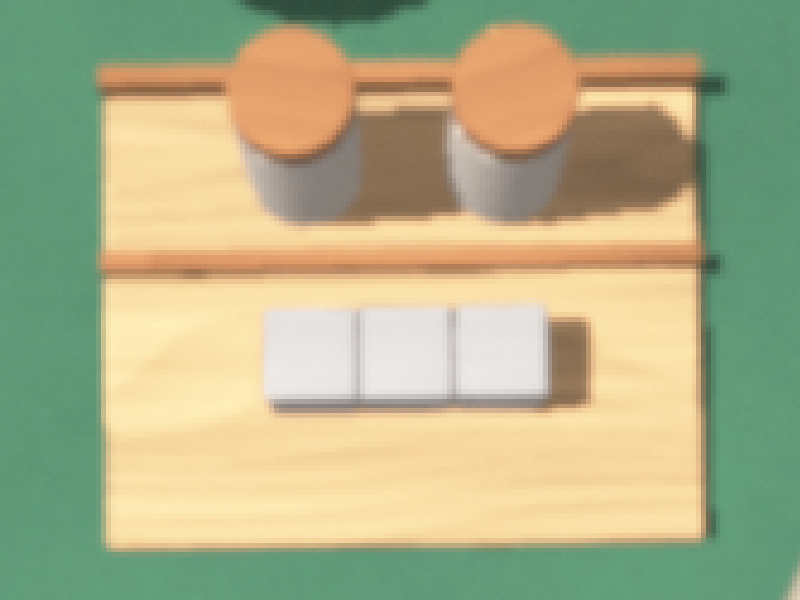

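All three tins are in contact and square, about 27 mm short of the ledge. I'll turn to yaw 180° with the jaws open, so the fingers meet the outer tins near their middles, and push +x.

```bash
python3 -m handwheel '[{"xyz":[0.0404, 0.0048, 0]}, {"xyz":[0.0404, 0.0048, 0]}, {"xyz":[0.0404, 0.0048, 0]}, {"xyz":[0.0404, 0.0048, 0]}, {"xyz":[0.0404, 0.0048, 0]}]' .085|grep -E 'pos'
python3 -m handwheel '[{"xyz":[0, 0, 0.0084], "spin":-0.1208}, {"xyz":[0, 0, 0.0084], "spin":-0.1208}, {"xyz":[0, 0, 0.0084], "spin":-0.1208}, {"xyz":[0, 0, 0.0084], "spin":-0.1208}, {"xyz":[0, 0, 0.0084], "spin":-0.1208}]'|grep -E 'pos'
python3 -m handwheel '[{"xyz":[0, 0, 0.0084], "spin":-0.1208}, {"xyz":[0, 0, 0.0084], "spin":-0.1208}, {"xyz":[0, 0, 0.0084], "spin":-0.1208}, {"xyz":[0, 0, 0.0084], "spin":-0.1208}, {"xyz":[0, 0, 0.0084], "spin":-0.1208}]'|grep -E 'pos'
python3 -m handwheel '[{"xyz":[0, 0, 0.0084], "spin":-0.1208}, {"xyz":[0, 0, 0.0084], "spin":-0.1208}, {"xyz":[0, 0, 0.0084], "spin":-0.1208}, {}, {}]'|grep -E 'pos|rot|cont'
```

```text
position: [0.4978, 0.0159, 0.1549]
position: [0.4979, 0.0147, 0.1125]
position: [0.4979, 0.0143, 0.0704]
position: [0.4975, 0.014, 0.0454]
ee_rot: [-0.001, 0.002, 1.0, 0.0]
contact_force: [0.3, -0.4, -0.1]
```

```bash
python3 -m handwheel '[{"xyz":[-0.008, -0.007, 0], "spin":-0.004}, {"xyz":[-0.008, 0, 0]}, {"xyz":[-0.008, 0, 0]}, {"xyz":[-0.003, 0, 0]}, {}]'|grep -E 'pos|cont|rot'
python3 -m handwheel '[{"xyz":[-0.003, 0, 0]}, {"xyz":[-0.003, 0, 0]}, {"xyz":[-0.003, 0, 0]}, {"xyz":[-0.003, 0, 0]}, {"xyz":[-0.003, 0, 0]}]'|grep -E 'pos|cont'
python3 -m handwheel '[{"xyz":[-0.003, 0, 0]}, {"xyz":[-0.003, 0, 0]}, {"xyz":[-0.003, 0, 0]}, {}, {}]'|grep -E 'pos|cont'
```

```text
position: [0.5265, 0.0058, 0.0461]
ee_rot: [0.001, -0.0, 1.0, -0.0]
contact_force: [0.2, 0.3, 0.6]
position: [0.5378, 0.0061, 0.0456]
contact_force: [-4.3, -0.7, 3.3]
position: [0.5499, 0.006, 0.0458]
contact_force: [0.2, -0.3, -0.3]
```

```bash
python3 -m handwheel '[{"xyz":[-0.002, 0, 0]}, {"xyz":[-0.002, 0, 0]}, {}, {}]'|grep -E 'pos|cont'
python3 -m handwheel '[{"xyz":[-0.001, 0, 0]}, {"xyz":[-0.001, 0, 0]}, {}, {}]'|grep -E 'pos|cont'
python3 -m handwheel '[{"xyz":[-0.001, 0, 0]}, {}, {}]'|grep -E 'pos|cont'
python3 - <<'E'
from h import *
d=grab('scene','s3.png'); p=proj(d,[.59,.007,.03])[0].astype(int); print(p)
cv2.imwrite('pics/s3c.png',cv2.resize(d['img'][p[1]-60:p[1]+60,p[0]-80:p[0]+80],(800,600))[:,:,::-1])
E
```

```text
position: [0.5523, 0.0061, 0.0457]
contact_force: [-2.0, 0.2, 2.3]
position: [0.5553, 0.0061, 0.0457]
contact_force: [-0.8, -0.3, 0.2]
position: [0.5558, 0.0061, 0.0458]
contact_force: [-2.1, 0.0, 0.7]
[310 250]
```

View pics/s3c.png

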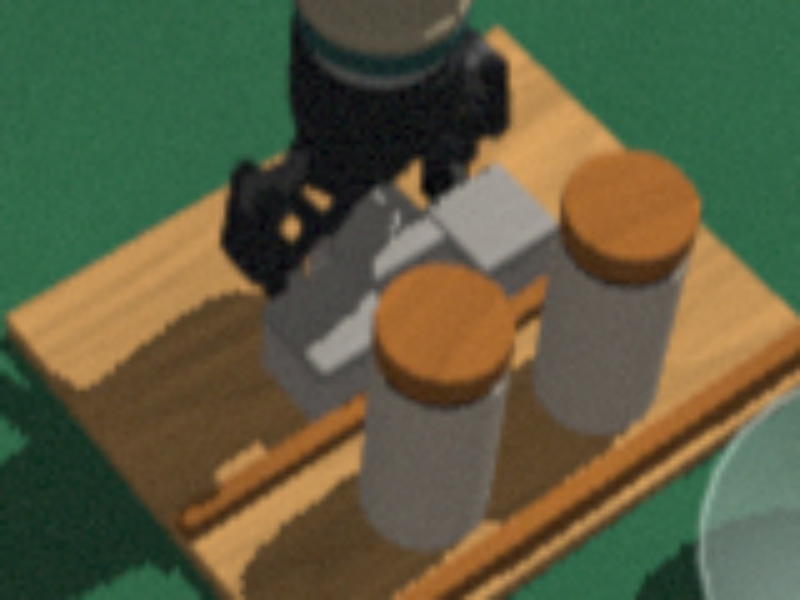

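The outer tins are nearly at the ledge, so I'll keep pressing until the force builds.

```bash
python3 -m handwheel '[{"xyz":[-0.001, 0, 0]}, {}, {}]'|grep -E 'pos|cont'
python3 -m handwheel '[{"xyz":[-0.001, 0, 0]}, {}, {}]'|grep -E 'pos|cont'
python3 -m handwheel '[{"xyz":[-0.001, 0, 0]}, {}, {}]'|grep -E 'pos|cont'
```

```text
position: [0.5562, 0.0061, 0.0458]
contact_force: [-4.3, 0.0, 2.8]
position: [0.5562, 0.0061, 0.0458]
contact_force: [-6.5, -0.4, 4.4]
position: [0.5562, 0.0061, 0.0457]
contact_force: [-9.0, -0.1, 6.6]
```

Firm contact with the ledge. Backing off, closing the jaws and pushing the middle tin.

```bash
python3 -m handwheel '[{"xyz":[0.02, 0, -0.003]}, {"xyz":[0.02, 0, -0.004]}, {"xyz":[0.005, 0, 0]}, {}, {}]' .0|grep -E 'pos|cont|wid'
python3 -m handwheel '[{"xyz":[0, 0.001, 0]}, {}, {}, {}]'|grep -E 'pos|cont|wid'
python3 - <<'E'
from h import *
import meas as m
for c in m.blobs((m.S<40)&(m.V>100),80,(215,140,350,200)): print(c.reshape(-1,2).mean(0).round(),*m.rect(c,.065))
d=grab('scene'); p=[310,250]
cv2.imwrite('pics/s4c.png',cv2.resize(d['img'][p[1]-60:p[1]+60,p[0]-80:p[0]+80],(800,600))[:,:,::-1])
E
```

```text
position: [0.5157, 0.0058, 0.0532]
contact_force: [0.4, -0.1, 0.1]
width: 0.025
position: [0.5143, 0.007, 0.0526]
contact_force: [0.2, -0.0, 0.3]
width: 0.0001
[289. 166.] [547.8   7.4] [178.4 137.8] 88.8
```

View pics/s4c.png

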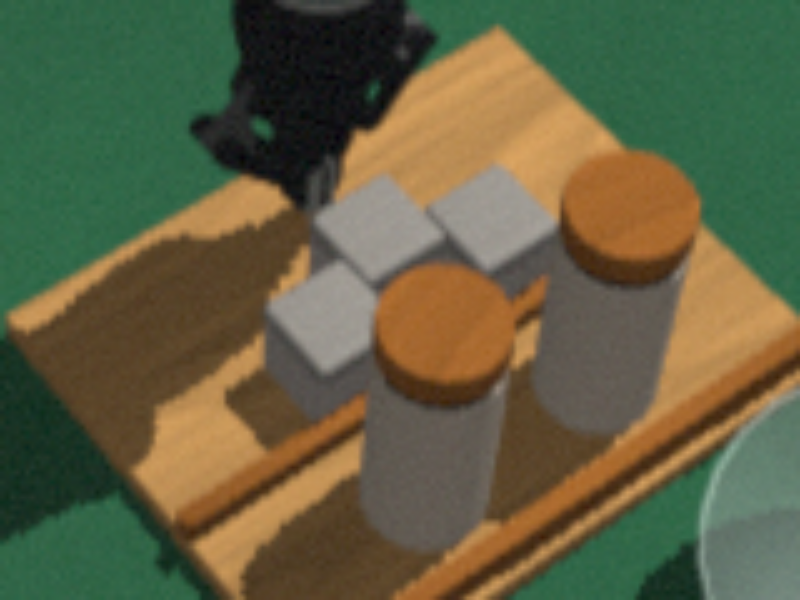

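The outer tins are flush and the middle one (crop 380,230) still stands proud. Pushing it in now: TCP from 514 mm to about 556 mm, slowly.

```bash
python3 -m handwheel '[{"xyz":[-0.006, 0, 0]}, {"xyz":[-0.005, 0, 0]}, {"xyz":[-0.003, 0, 0]}, {"xyz":[-0.003, 0, 0]}, {"xyz":[-0.003, 0, 0]}]'|grep -E 'pos|cont'
python3 -m handwheel '[{"xyz":[-0.003, 0, 0]}, {"xyz":[-0.003, 0, 0]}, {"xyz":[-0.003, 0, 0]}, {"xyz":[-0.003, 0, 0]}, {"xyz":[-0.003, 0, 0]}]'|grep -E 'pos|cont'
python3 -m handwheel '[{"xyz":[-0.002, 0, 0]}, {"xyz":[-0.002, 0, 0]}, {}, {}]'|grep -E 'pos|cont'
python3 -m handwheel '[{"xyz":[-0.001, 0, 0]}, {}, {}]'|grep -E 'pos|cont'
python3 -m handwheel '[{"xyz":[-0.001, 0, 0]}, {}, {}]'|grep -E 'pos|cont'
```

```text
position: [0.5331, 0.0071, 0.0526]
contact_force: [-2.8, -0.9, 2.2]
position: [0.5492, 0.0071, 0.0527]
contact_force: [-2.0, 0.4, -0.8]
position: [0.5531, 0.0071, 0.0529]
contact_force: [-0.6, -0.5, 0.9]
position: [0.5536, 0.0071, 0.0528]
contact_force: [-0.5, -0.2, 0.8]
position: [0.5542, 0.0071, 0.0528]
contact_force: [-2.7, -0.8, 2.0]
```

```bash
python3 -m handwheel '[{"xyz":[-0.001, 0, 0]}, {}, {}]'|grep -E 'pos|cont'
python3 -m handwheel '[{"xyz":[-0.001, 0, 0]}, {}, {}]'|grep -E 'pos|cont'
python3 -m handwheel '[{"xyz":[-0.001, 0, 0]}, {}, {}]'|grep -E 'pos|cont'
python3 -m handwheel '[{"xyz":[-0.001, 0, 0]}, {}, {}]'|grep -E 'pos|cont'
python3 -m handwheel '[{"xyz":[-0.001, 0, 0]}, {}, {}]'|grep -E 'pos|cont'
```

```text
position: [0.5561, 0.0071, 0.0527]
contact_force: [-1.5, -0.6, 0.5]
position: [0.5563, 0.0071, 0.0527]
contact_force: [-3.5, -0.4, 2.0]
position: [0.5563, 0.0071, 0.0528]
contact_force: [-5.9, -0.1, 4.6]
position: [0.5563, 0.0071, 0.0527]
contact_force: [-6.6, 0.0, 6.3]
position: [0.5563, 0.0071, 0.0527]
contact_force: [-8.6, -0.9, 7.6]
```

Middle tin is flush. Backing away and inspecting from above.

```bash
python3 -m handwheel '[{"xyz":[0.02, 0, 0]}, {"xyz":[0.02, 0, -0.02]}, {"xyz":[0, 0, -0.04]}, {"xyz":[0, 0, -0.04]}, {"xyz":[0, 0, -0.04]}]'|grep -E 'pos|cont'
python3 -m handwheel '[{"xyz":[0, 0, -0.04]}, {"xyz":[-0.04, 0, -0.01]}, {"xyz":[-0.04, 0, 0]}, {}, {}]'|grep -E 'pos|cont'
python3 -m handwheel '[{}, {}, {}]'|grep -E 'pos|cont'
python3 - <<'E'
from h import *
d=grab('wrist'); p=proj(d,[.59,.007,.065])[0].astype(int); print(p, proj(d,[[.567,.076,.065],[.613,.076,.065],[.567,-.062,.065],[.613,-.062,.065]]).round())
x0=max(0,min(p[0]-100,360)); y0=max(0,min(p[1]-75,270))
print(x0,y0); np.save('w9.npy',d['img'])
cv2.imwrite('pics/w9c.png',cv2.resize(d['img'][y0:y0+150,x0:x0+200],(800,600),interpolation=0)[:,:,::-1])
E
```

```text
position: [0.52, 0.007, 0.1943]
contact_force: [0.6, 0.8, -0.3]
position: [0.6021, 0.007, 0.2422]
contact_force: [-1.8, -0.7, -0.8]
position: [0.5986, 0.0072, 0.2426]
contact_force: [-0.1, -1.0, 0.4]
[281 189] [[348. 168.]
 [346. 210.]
 [215. 168.]
 [218. 210.]]
181 114
```

View pics/w9c.png

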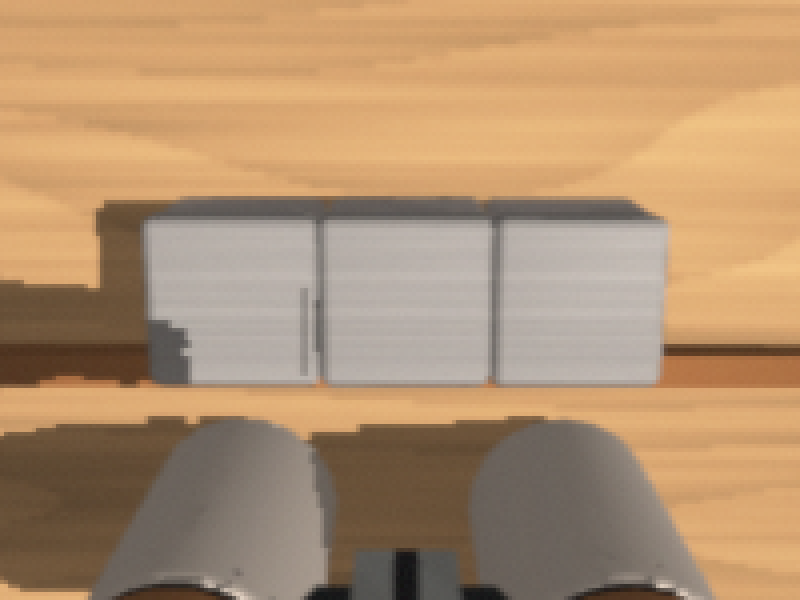

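The row is straight and flush with the ledge. The seams are at crop cols 320 and 494, and the overall width of about 137 mm means no real gap. One gentle nudge from the +y end will make sure.

```bash
python3 -m handwheel '[{"xyz":[0.0166, 0.035, 0]}, {"xyz":[0, 0.04, 0]}, {"xyz":[0, 0.033, 0]}, {"xyz":[0, 0, 0.04]}, {"xyz":[0, 0, 0.04]}]' 0|grep -E 'pos|cont'
python3 -m handwheel '[{"xyz":[0, 0, 0.04]}, {"xyz":[0, 0, 0.04]}, {"xyz":[0, 0, 0.02]}, {"xyz":[0, 0, 0.009]}, {}]'|grep -E 'pos|cont'
python3 -m handwheel '[{}, {"xyz":[0, -0.006, 0]}, {"xyz":[0, -0.004, 0]}, {"xyz":[0, -0.002, 0]}, {}]'|grep -E 'pos|cont'
python3 -m handwheel '[{"xyz":[0, -0.002, 0]}, {"xyz":[0, -0.002, 0]}, {}, {}]'|grep -E 'pos|cont'
```

```text
position: [0.5844, 0.1174, 0.1651]
contact_force: [-0.3, -0.8, -0.6]
position: [0.5811, 0.1149, 0.0519]
contact_force: [0.3, -1.0, 0.4]
position: [0.5836, 0.1024, 0.0551]
contact_force: [-0.4, -0.2, 0.2]
position: [0.5829, 0.099, 0.0538]
contact_force: [0.0, -0.3, -0.4]
```

```bash
python3 -m handwheel '[{"xyz":[0, -0.002, 0]}, {"xyz":[0, -0.002, 0]}, {"xyz":[0, -0.002, 0]}, {"xyz":[0, -0.002, 0]}, {}]'|grep -E 'pos|cont'
for i in 1; do :; done
python3 -m handwheel '[{"xyz":[0, -0.001, 0]}, {"xyz":[0, -0.001, 0]}, {}]'|grep -E 'pos|cont'
python3 -m handwheel '[{"xyz":[0, -0.001, 0]}, {"xyz":[0, -0.001, 0]}, {}]'|grep -E 'pos|cont'
python3 -m handwheel '[{"xyz":[0, -0.001, 0]}, {"xyz":[0, -0.001, 0]}, {}]'|grep -E 'pos|cont'
```

```text
position: [0.5829, 0.0907, 0.0537]
contact_force: [-0.1, 0.7, 0.3]
position: [0.5829, 0.0895, 0.0538]
contact_force: [0.1, 2.4, -0.0]
position: [0.5828, 0.0872, 0.0538]
contact_force: [-0.8, 2.8, 0.3]
position: [0.5829, 0.0849, 0.0538]
contact_force: [0.1, 2.3, -0.3]
```

The row slid as one at about 2.5 N for 5 mm, so the gaps are closed. Now a final press against the ledge, outer tins and then the middle.

```bash
python3 -m handwheel '[{"xyz":[0, 0.03, 0]}, {"xyz":[0, 0, -0.035]}, {"xyz":[0, 0, -0.035]}, {"xyz":[0, 0, -0.03]}, {"xyz":[0.0195, -0.0283, 0]}]'|grep -E 'pos|cont'
python3 -m handwheel '[{"xyz":[0.0195, -0.0283, 0]}, {"xyz":[0.0195, -0.0283, 0]}, {"xyz":[0.0195, -0.0283, 0]}, {"xyz":[0, 0, 0.035]}, {"xyz":[0, 0, 0.035]}]' .085|grep -E 'pos|cont'
python3 -m handwheel '[{"xyz":[0, 0, 0.03]}, {"xyz":[0, 0, 0.008]}, {}, {}, {}]'|grep -E 'pos|cont|rot'
```

```text
position: [0.5715, 0.0893, 0.1606]
contact_force: [2.7, 0.5, 0.1]
position: [0.5062, -0.0009, 0.0855]
contact_force: [1.3, -0.4, -1.1]
position: [0.5067, 0.0015, 0.0473]
ee_rot: [0.002, -0.001, 1.0, -0.0]
contact_force: [-0.7, 0.4, 0.1]
```

```bash
python3 -m handwheel '[{"xyz":[-0.012, 0, 0]}, {"xyz":[-0.012, 0, 0]}, {"xyz":[-0.012, 0, 0]}, {"xyz":[-0.008, 0, 0]}, {}]'|grep -E 'pos|cont'
python3 -m handwheel '[{"xyz":[-0.002, 0, 0]}, {"xyz":[-0.002, 0, 0]}, {}, {}]'|grep -E 'pos|cont'
python3 -m handwheel '[{"xyz":[-0.002, 0, 0]}, {"xyz":[-0.001, 0, 0]}, {}, {}]'|grep -E 'pos|cont'
python3 -m handwheel '[{"xyz":[-0.001, 0, 0]}, {"xyz":[-0.001, 0, 0]}, {}, {}]'|grep -E 'pos|cont'
```

```text
position: [0.5524, 0.0016, 0.0475]
contact_force: [0.5, -0.2, -0.2]
position: [0.5526, 0.0019, 0.0459]
contact_force: [-0.6, 0.3, -0.4]
position: [0.556, 0.0018, 0.0457]
contact_force: [-0.2, 0.1, -0.6]
position: [0.5562, 0.0019, 0.0456]
contact_force: [-5.9, 0.1, 3.9]
```

```bash
python3 -m handwheel '[{"xyz":[0.02, 0, -0.003]}, {"xyz":[0.005, 0, -0.004]}, {}, {}, {}]' 0|grep -E 'pos|wid'
python3 -m handwheel '[{}, {"xyz":[-0.009, 0, 0]}, {"xyz":[-0.008, 0, 0]}, {}, {}]'|grep -E 'pos|cont|wid'
python3 -m handwheel '[{"xyz":[-0.004, 0, 0]}, {"xyz":[-0.003, 0, 0]}, {}, {}]'|grep -E 'pos|cont'
python3 -m handwheel '[{"xyz":[-0.002, 0, 0]}, {"xyz":[-0.001, 0, 0]}, {}, {}]'|grep -E 'pos|cont'
```

```text
position: [0.5346, 0.0017, 0.0531]
width: 0.0249
position: [0.5512, 0.0018, 0.0526]
contact_force: [0.2, -0.0, -0.3]
width: -0.0003
position: [0.5563, 0.0019, 0.0526]
contact_force: [-2.4, 0.4, 1.0]
position: [0.5563, 0.002, 0.0526]
contact_force: [-8.1, -0.2, 6.0]
```

Everything is flush. Backing off for a final check.

```bash
python3 -m handwheel '[{"xyz":[0.02, 0, 0]}, {"xyz":[0.02, 0, -0.02]}, {"xyz":[0, 0, -0.04]}, {"xyz":[0, 0, -0.04]}, {"xyz":[0, 0, -0.04]}]'|grep -E 'pos|cont'
python3 -m handwheel '[{"xyz":[0, 0, -0.04]}, {"xyz":[-0.04, 0, -0.01]}, {"xyz":[-0.04, 0, 0]}, {}, {}]'|grep pos
python3 -m handwheel '[{}, {}]'|grep -E 'clock|pos'
python3 - <<'E'
from h import *
d=grab('wrist'); p=proj(d,[.59,.002,.065])[0].astype(int)
x0=p[0]-100;y0=min(p[1]-75,270)
a=cv2.resize(d['img'][y0:y0+150,x0:x0+200],(800,600),interpolation=0)
cv2.imwrite('pics/w10c.png',a[:,:,::-1])
E
python3 -m handwheel '[{"xyz":[0.04, 0, -0.01]}, {"xyz":[0.04, 0, -0.01]}, {"xyz":[0.04, 0, 0]}, {"xyz":[0.04, 0, 0]}, {"xyz":[0.04, 0, 0]}]'|grep pos
python3 -m handwheel '[{"xyz":[0.03, 0, 0]}, {"xyz":[0.03, 0, 0]}, {}, {}, {}]'|grep pos
python3 -c "
from h import *
grab('top','t9.png')"
```

```text
position: [0.5199, 0.0018, 0.1943]
contact_force: [1.4, -0.5, -0.3]
position: [0.6021, 0.0018, 0.2422]
clock: 57.05
position: [0.5989, 0.0021, 0.2422]
position: [0.3971, 0.0019, 0.2626]
position: [0.3404, 0.0015, 0.2632]
```

View pics/w10c.png

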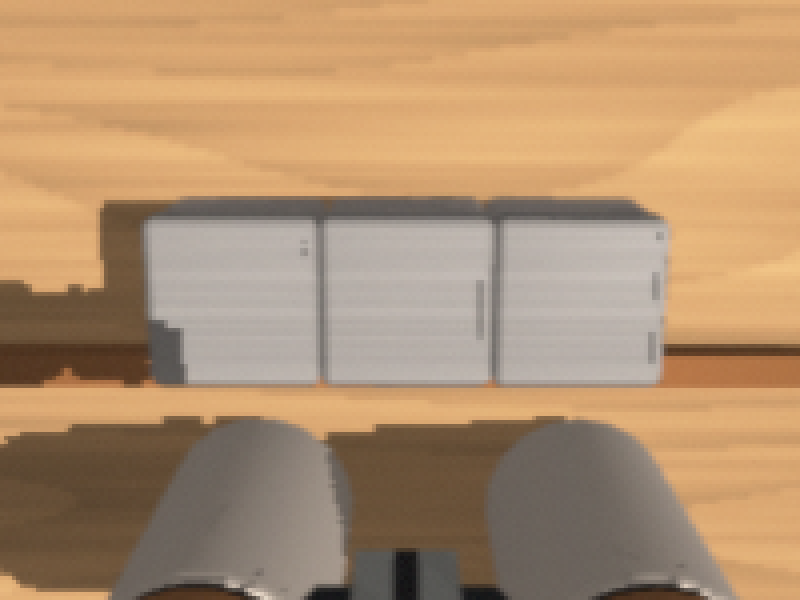

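The row is straight, flush and closed up (seams at crop cols 320 and 494), and the jars are upright. Handing in.

```bash
python3 -c "
from rig import ticket
print(ticket.sign_off())"
```

```text
the job is handed in; nothing more can be done
None
```

The job is handed in with no verdict returned: the scraper was left flat in the pan, both jars stand upright in the back bay, and the three tins are in one closed row flush against the ledge. I viewed 16 pictures, two over the limit of 14.

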